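Centre a chamber slide on the stage plate

TASK

Load the long eight-well chamber slide onto the grey metal stage plate: lay it flat between the two end stops, its length running from stop to stop in line with the plate, centred over the round window. Set it down gently rather than dropping it, and leave the short two-well slide and the round dish where they are.

Things in the scene. Friction and masses are not known exactly. Their poses are not given: they have to be found in the camera images.
- long_slide: Loose long chamber slide, flat on the bench: clear glass slide 76 x 26 x 2 mm carrying a fixed black block of eight open wells (two rows of four), 68 x 26 mm; 16 mm high over all, about 45 g. Origin: centre of its underside. y runs along its length, x across its 26 mm width (grip it across the width), z up; both ends are alike.
- stage_centre (a point): Centre of the 45 mm round flush window in the top of the stage plate: grey metal, 110 x 160 mm, fixed, its top (and this point) 13 mm above the bench. y runs along the 160 mm, from stop to stop, x along the 110 mm, z up. Stops: dark steel bars across the ends, 60 mm long in x, standing 7.5 mm above the plate with their screws, inner faces at y = -55 and +55 mm.
- short_slide: Bystander, to be left alone: a short chamber slide of the same make, 46 x 26 mm and 16 mm high, with only two wells. Loose on the bench. Origin: centre of its underside; y along its length.
- dish: Bystander, to be left alone: a round white culture dish with its lid on, 55 mm in diameter and 14 mm high. Loose on the bench. Origin: centre of its underside.

How it is judged:
By the outcome, as a careful person would: the job done as asked, in the order asked, and still so for the second after the job is handed in, with the robot touching nothing.
It also fails if it takes over 32 s, if anything falls off the work surface, if the arm or the gripper's body presses on something with over 40 N, if the wrist force passes 120 N, or if a joint passes its speed limit or range.

ROBOT

A 6-joint arm with a two-finger parallel gripper is mounted at the origin on a cart in front of the work surface, level with it; the furniture and walls round the work are solid. World frame = base frame: x ahead of the robot, y to its left, z up, the work surface at z = 0. Lengths are in mm, angles in rad, forces in N, time in s.
With the tool pointing down it reaches from about 350 to 875 mm from the base axis. Payload 4.2 kg.
Tool frame: the origin (TCP) lies between the finger pads; the fingertips stand 17 mm ahead of it and the grasp point (between the pads) lies 2 mm behind it; z points along the fingers, y is the line along which they close (so a half turn about z gives the same grasp; the last joint's range is limited). The gripper opens to 85 mm and grips with 20 to 120 N. Pads are 22 mm wide; open, the fingers measure 114 mm over their backs; the gripper's body (76 mm by 85 mm) begins 54 mm behind the grasp point. The pads swing forward as they close: fully open they stand 13 mm farther back than shut.
Start: joints at [0.259, 0.385, 0.008, 0, -1.194, -0.259], TCP at [624.979, 0.025, 248.312] pointing down, gripper open.
Joint ranges: [-3.14, 3.14], [-1.21, 2.06], [-1.07, 1.41], [-3.16, 2.05], [-2.99, -0.16], [-3.1, 3.1]. Speed limits (rad/s): [2.79, 2.79, 3.14, 3.14, 3.14, 3.14].

INTERFACE

Orientations are given as a unit quaternion [x, y, z, w].
In Python, from bench import arm, optics gives the robot as it stands (arm), with the cameras (optics).
- The arm moves only by the tool tcp_steps, called as a command line: name --argument value ..., lists and objects as JSON in quotes. Schema: {"type":"object","properties":{"rows":{"type":"array","items":{"type":"array","items":{"type":"number"},"minItems":6,"maxItems":6},"minItems":1,"maxItems":10},"aperture":{"type":"number"},"only":{"type":"string"},"quiet":{"type":"boolean"},"lines":{"type":"string"}},"required":["rows"],"additionalProperties":false}. rows is a list of rows, 1 to 10 of them, each of 6 numbers: dx, dy, dz in units of 100 mm, then a rotation vector rx, ry, rz in units of 0.2 rad; each row is the pose to reach, as a shift and turn from the pose commanded when the call began, along the tool's axes at that moment; what a row does not reach only later rows make up. A row lasts 1/10 s, in which the tool goes at most 50 mm and 0.15 rad, less where a joint would pass 70% of its speed; a pose out of reach is approached as far as the arm can. aperture is the finger opening in mm, set as the call begins (left out keeps the last). The fingers move at their own pace and stop on an object; the grip force is fixed at half the most. Time passes only in rows, so rows that do not move let the fingers close. The tool returns the time, the measured TCP pose, the force, the opening and the grip force at its end. only (a regular expression) keeps the lines of the reply that match it, lines (a string "A,B") keeps lines A to B, and quiet returns only ok. Input that does not fit is refused with a message, and nothing moves.
- arm.read_state(): the state, without advancing time (a new reading comes with each control period).
- optics.get_image(name): name is "scene" or "side" or "wrist"; returns the picture (420x560x3 uint8, blue, green, red); there is no depth.
- optics.get_calibration(name): a dict with "K" (3x3 intrinsics, pixels), "D" ([k1, k2, p1, p2, k3] as OpenCV has them; the pictures are not rectified), "rvec" (rotation vector, rad) and "tvec" (3), from world to camera coordinates, as OpenCV has them. Camera axes: x right, y down, z forward; pixel columns grow to the right and rows downward; lengths in mm; the calibration is good to about 2 mm. A picture is of the moment at which its call begins: read the wrist's pose just before it. get_calibration takes no time and is no camera call; for the wrist camera it gives the pose at the moment of the call.
- arm.job_done(): hands the job in; it is judged then, once.
The state is a dict: "clock": time; "joints": joint angles; "joint_vel": joint speeds; "joint_efforts": joint torques, N m; "position": TCP position; "ee_rot": TCP orientation; "contact_force": force on the tool from outside, world axes, zero at the start; "wrist_torque": the same for the moment, N m; "gripper_width": finger opening in mm; "grasp_force": force on a finger pad.
Only numpy, scipy, OpenCV 4.12 (cv2) and the standard library are available. Lean on these libraries where they do the work, as an engineer would, in place of code of your own. Each camera call takes 0.05 s, during which the arm holds its last target. There are 200 camera calls.

## Working session

There is one attempt and no reset: what is moved stays moved. The work goes in short steps, Python scripts to look and compute and a tool call to move; the robot and the scene stay as the last step left them, time stands still between calls to the robot, and variables do not carry over. Pictures are saved under pics/ and viewed, at most 10 in all, crops included, and the job is handed in when it is done.

```bash
ls; mkdir -p pics
```

Run:
```python
from bench import arm, optics
import cv2
for n in("scene","wrist"):
    cv2.imwrite(f"pics/{n}0.png",optics.get_image(n)); c=optics.get_calibration(n); print(n,c)
s=arm.read_state(); print(s)
```

```text
bench.py
pics
scene {'K': array([[391.42559723,   0.        , 282.6804202 ],
       [  0.        , 391.42559723, 205.40428326],
       [  0.        ,   0.        ,   1.        ]]), 'D': array([-0.03251718,  0.        ,  0.        ,  0.        ,  0.        ]), 'rvec': array([ 2.24216101, -0.63608797,  0.24846766]), 'tvec': array([-495.59018311,  175.65913635,  716.00431052])}
wrist {'K': array([[300.31340084,   0.        , 282.49991528],
       [  0.        , 300.31340084, 214.36695108],
       [  0.        ,   0.        ,   1.        ]]), 'D': array([-0.0526465,  0.       ,  0.       ,  0.       ,  0.       ]), 'rvec': array([1.48551440e-03, 3.10144191e+00, 4.96037955e-01]), 'tvec': array([624.87948978, -40.89246998, 380.4722846 ])}
{'clock': 0.1, 'joints': array([ 2.58579918e-01,  3.85444292e-01,  6.75392736e-03, -4.40688841e-04,
       -1.19406660e+00, -2.58581550e-01]), 'joint_vel': array([ 0.00057011, -0.00134243,  0.00394069,  0.00172693, -0.00095359,
        0.0002235 ]), 'joint_efforts': array([-2.41840362e-04, -3.93318665e+01,  1.88929778e+01,  4.19793829e+00,
       -2.58899068e-03, -3.31562532e-06]), 'position': array([6.24486195e+02, 1.15911200e-03, 2.47348134e+02]), 'ee_rot': array([-7.07048387e-01,  7.07164462e-01,  6.69931184e-04, -7.44420995e-04]), 'contact_force': array([-0.70765142, -0.87223158, -0.39760984]), 'wrist_torque': array([-0.03713936,  0.04685181,  0.04553414]), 'grasp_force': 0.0, 'gripper_width': 85.69510395596829}
```

View pics/scene0.png

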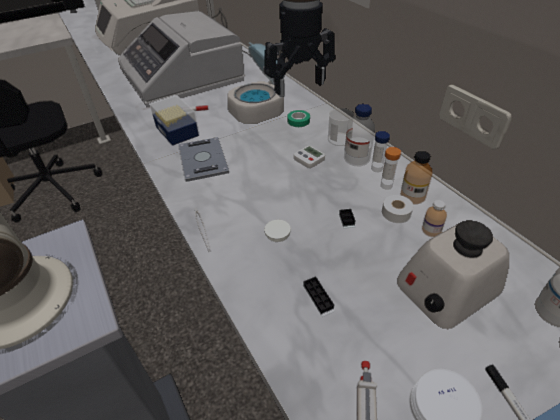

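View pics/wrist0.png

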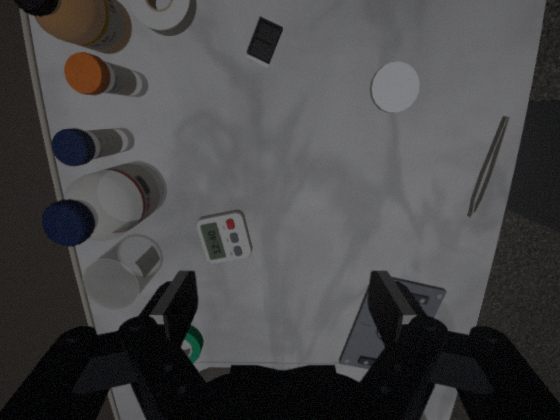

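The scene view shows the long slide at (318,295), the short slide at (347,217), the dish at (277,231) and the plate with its window at (204,157). The wrist view shows only the short slide (265,40), the dish (395,87) and part of the plate.

Create h.py:
```python
import cv2, numpy as np
def plane(c,px,z):
    u=cv2.undistortPoints(np.float64(px).reshape(-1,1,2),c["K"],c["D"]).reshape(-1,2)
    R=cv2.Rodrigues(c["rvec"])[0]; o=-R.T@c["tvec"]
    d=np.c_[u,np.ones(len(u))]@R
    return (o+d*((z-o[2])/d[:,2])[:,None])[:,:2]
def proj(c,P): return cv2.projectPoints(np.float64(P),c["rvec"],c["tvec"],c["K"],c["D"])[0].reshape(-1,2)
def cam(c): return -cv2.Rodrigues(c["rvec"])[0].T@c["tvec"]
def blobs(im,mask,amin):
    n,l,s,ce=cv2.connectedComponentsWithStats(mask.astype(np.uint8))
    return [(s[i],ce[i],l==i) for i in range(1,n) if s[i][4]>amin]
```

Run:
```python
from bench import arm, optics
from h import *
c=optics.get_calibration("scene"); im=cv2.imread("pics/scene0.png")
print(cam(c),cam(optics.get_calibration("wrist")))
g=im.max(2)
for (x0,y0,x1,y1) in((295,270,340,320),(330,200,365,235)):
    m=np.zeros(g.shape,bool); m[y0:y1,x0:x1]=g[y0:y1,x0:x1]<70
    s,ce,mm=max(blobs(im,m,20),key=lambda b:b[0][4])
    box=cv2.boxPoints(cv2.minAreaRect(np.argwhere(mm)[:,::-1].astype(np.float32)))
    print(s,plane(c,[ce],10),plane(c,box,12).round())
print(plane(c,[[204,157]],13),plane(c,[[277,231]],14))
cv2.imwrite("pics/sz.png",np.hstack([cv2.resize(im[130:185,170:235],None,fx=6,fy=6,interpolation=2),cv2.resize(im[265:320,288:353],None,fx=6,fy=6,interpolation=2)]))
```

```text
[ 225.86190805 -610.7022865   604.28226039] [625.14061476 -80.32712588 373.70107683]
[304 277  30  37 563] [[ 478.29594546 -290.42195057]] [[ 467. -253.]
 [ 499. -251.]
 [ 488. -326.]
 [ 459. -327.]]
[340 209  15  17 203] [[ 644.341448  -160.2572706]] [[ 641. -136.]
 [ 670. -144.]
 [ 645. -187.]
 [ 617. -179.]]
[[468.23606672 210.47423524]] [[ 493.99093712 -118.69307587]]
```

View pics/sz.png

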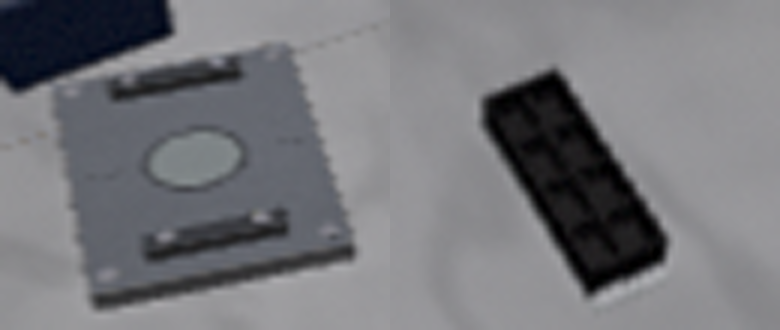

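The crop shows the plate seen squarely, with its window at about (204,157), and the long slide with a glass lip visible at its near end. I'll move the wrist camera over the slide.

Units first: shifts go in units of 100 mm and turns go in units of 0.2 rad. So 210 mm is 2.1, 70 mm is 0.7.

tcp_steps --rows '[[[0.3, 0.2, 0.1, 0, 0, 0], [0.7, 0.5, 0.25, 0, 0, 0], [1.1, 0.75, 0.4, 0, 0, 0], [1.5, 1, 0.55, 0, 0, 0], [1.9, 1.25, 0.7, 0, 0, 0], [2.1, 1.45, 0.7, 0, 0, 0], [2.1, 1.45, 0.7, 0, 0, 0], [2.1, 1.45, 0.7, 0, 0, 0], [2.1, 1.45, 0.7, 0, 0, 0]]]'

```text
refused: rows[0]: the value is too long (schema: maxItems 6). Nothing was moved.
```

The call was refused and nothing moved: it wants a list of rows, each a list of 6 numbers. Same move again in that form.

tcp_steps --rows '[[0.3, 0.2, 0.1, 0, 0, 0], [0.7, 0.5, 0.25, 0, 0, 0], [1.1, 0.75, 0.4, 0, 0, 0], [1.5, 1, 0.55, 0, 0, 0], [1.9, 1.25, 0.7, 0, 0, 0], [2.1, 1.45, 0.7, 0, 0, 0], [2.1, 1.45, 0.7, 0, 0, 0], [2.1, 1.45, 0.7, 0, 0, 0], [2.1, 1.45, 0.7, 0, 0, 0]]'

```text
clock: 1.0
position: [480.8, -209.5, 178.5]
ee_rot: [0.707, -0.707, 0.0, -0.0]
contact_force: [0.8, -0.1, 1.0]
gripper_width: 85.6
grasp_force: 0.0
```

Run:
```python
from bench import arm, optics
import cv2,json
s=arm.read_state();c=optics.get_calibration("wrist");im=optics.get_image("wrist");cv2.imwrite("pics/wrist1.png",im)
json.dump({k:v.tolist() for k,v in c.items()},open("c1.json","w")); print(s["position"],s["joint_vel"].round(3),s["ee_rot"])
```

```text
[ 480.83189992 -209.48801117  178.51879991] [ 0.011  0.002  0.001 -0.002 -0.001  0.002] [ 7.07415510e-01 -7.06797793e-01  3.30092492e-04 -2.57861737e-04]
```

View pics/wrist1.png

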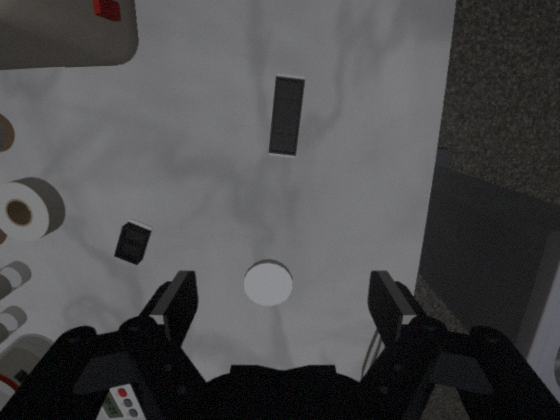

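The long slide is at (287,116), nearly upright in the image. The short slide is at (132,243) and the dish at (268,283).

Run:
```python
from h import *
import json
c={k:np.array(v) for k,v in json.load(open("c1.json")).items()}; im=cv2.imread("pics/wrist1.png"); g=im.max(2); print(cam(c))
for (x0,y0,x1,y1) in((255,65,318,165),(105,215,160,270)):
    m=np.zeros(g.shape,bool); m[y0:y1,x0:x1]=g[y0:y1,x0:x1]<75
    s,ce,mm=max(blobs(im,m,20),key=lambda b:b[0][4])
    w=plane(c,np.argwhere(mm)[:,::-1],15).astype(np.float32); r=cv2.minAreaRect(w)
    ev=np.linalg.svd(w-w.mean(0),full_matrices=False)[2][0]
    print(s,w.mean(0),r,"len dir deg",np.degrees(np.arctan2(ev[1],ev[0])))
print(plane(c,[[268,282]],14))
```

```text
[ 481.17358288 -289.84786336  304.879757  ]
[ 269   77   36   79 2169] [ 478.63776 -290.38538] ((478.69873046875, -289.4422302246094), (68.10616302490234, 26.206178665161133), 83.69757843017578) len dir deg 83.684074
[ 114  222   37   43 1058] [ 642.0799  -162.27464] ((642.2462158203125, -161.87884521484375), (45.81012725830078, 30.211353302001953), 65.71919250488281) len dir deg 61.31776
[[ 497.71909635 -115.73737481]]
```

Scaled: 118 mm is 1.18, 80.5 mm is 0.805, 0.11 rad is 0.55.

tcp_steps --rows '[[0.3, 0.01, 0.3, 0, 0, 0], [0.6, 0.02, 0.6, 0, 0, 0.3], [0.805, 0.02, 0.9, 0, 0, 0.55], [0.805, 0.02, 1.15, 0, 0, 0.55], [0.805, 0.02, 1.18, 0, 0, 0.55], [0.805, 0.02, 1.18, 0, 0, 0.55], [0.805, 0.02, 1.18, 0, 0, 0.55]]' --aperture 55

```text
clock: 1.75
position: [479.5, -290.1, 61.8]
ee_rot: [-0.668, 0.744, -0.001, 0.001]
contact_force: [0.2, -0.1, 0.7]
gripper_width: 54.9
grasp_force: 0.0
```

```bash
python3 -c "
from bench import arm, optics
print(arm.read_state()['ee_rot'], arm.read_state()['position'])"
```

```text
[-6.67888648e-01  7.44259914e-01 -1.25086734e-03  6.08311984e-04] [ 479.49243898 -290.12128011   61.75447409]
```

tcp_steps --rows '[[0, 0.008, 0.2, 0, 0, 0], [0, 0.008, 0.36, 0, 0, 0], [0, 0.008, 0.425, 0, 0, 0], [0, 0.008, 0.425, 0, 0, 0], [0, 0.008, 0.425, 0, 0, 0]]'

```text
clock: 2.25
position: [478.2, -290.4, 19.0]
ee_rot: [-0.667, 0.745, -0.001, 0.001]
contact_force: [0.6, -0.7, -0.2]
gripper_width: 54.7
grasp_force: 0.0
```

tcp_steps --rows '[[0, 0, 0, 0, 0, 0], [0, 0, 0, 0, 0, 0], [0, 0, 0, 0, 0, 0], [0, 0, 0, 0, 0, 0], [0, 0, 0, 0, 0, 0], [0, 0, 0, 0, 0, 0], [0, 0, 0, 0, 0, 0]]' --aperture 0

```text
clock: 2.95
position: [477.9, -290.6, 18.9]
ee_rot: [-0.667, 0.745, -0.001, 0.0]
contact_force: [-0.2, 1.8, 6.6]
gripper_width: 24.3
grasp_force: 61.7
```

Scaled: -160 mm is -1.6, -150 mm is -1.5, -0.11 rad is -0.55.

tcp_steps --rows '[[0, 0, -0.1, 0, 0, 0], [0, 0, -0.4, 0, 0, 0], [0, 0, -0.8, 0, 0, 0], [0, 0, -1.2, 0, 0, 0], [-0.2, 0.03, -1.5, 0, 0, 0], [-0.55, 0.07, -1.6, 0, 0, 0], [-0.95, 0.12, -1.6, 0, 0, 0], [-1.4, 0.18, -1.6, 0, 0, 0], [-1.85, 0.23, -1.6, 0, 0, -0.25], [-2.3, 0.29, -1.6, 0, 0, -0.55]]'

```text
clock: 3.95
position: [473.1, -57.1, 178.3]
ee_rot: [0.708, -0.707, 0.0, -0.0]
contact_force: [0.7, -0.3, -0.7]
gripper_width: 24.3
grasp_force: 61.0
```

tcp_steps --rows '[[-0.4, 0.02, 0, 0, 0, 0], [-0.8, 0.03, 0, 0, 0, 0], [-1.25, 0.04, 0, 0, 0, 0], [-1.7, 0.05, 0, 0, 0, 0], [-2.15, 0.06, 0, 0, 0, 0], [-2.6, 0.07, 0, 0, 0, 0], [-3, 0.08, 0, 0, 0, 0], [-3.3, 0.09, 0, 0, 0, 0], [-3.37, 0.1, 0, 0, 0, 0], [-3.37, 0.1, 0, 0, 0, 0]]'

```text
clock: 4.95
position: [463.1, 278.9, 177.7]
ee_rot: [0.708, -0.707, -0.0, 0.0]
contact_force: [-0.7, 0.1, 0.3]
gripper_width: 24.5
grasp_force: 61.0
```

tcp_steps --rows '[[0, 0, 0, 0, 0, 0], [0, 0, 0, 0, 0, 0]]'

```text
clock: 5.15
position: [463.5, 277.1, 177.9]
ee_rot: [-0.707, 0.708, 0.0, -0.0]
contact_force: [0.1, -0.6, -1.1]
gripper_width: 24.6
grasp_force: 61.0
```

Run:
```python
from bench import arm, optics
import cv2,json
s=arm.read_state();c=optics.get_calibration("wrist");im=optics.get_image("wrist");cv2.imwrite("pics/wrist2.png",im)
json.dump({k:v.tolist() for k,v in c.items()},open("c2.json","w")); print(s["position"],s["joint_vel"].round(3),s["ee_rot"])
```

```text
[463.52793468 277.07290864 177.92867629] [-0.003  0.001  0.004  0.002  0.002 -0.001] [-7.06592444e-01  7.07620711e-01  2.64946768e-05 -2.17494005e-04]
```

View pics/wrist2.png

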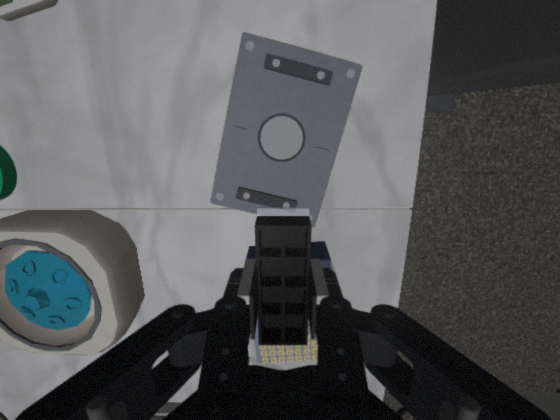

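The plate window is at about (282,137), with stops at (298,69) and (267,197). The held slide hangs straight between the fingers at (284,270), and the navy box lies beyond the plate.

Run:
```python
from h import *
import json
c={k:np.array(v) for k,v in json.load(open("c2.json")).items()}; im=cv2.imread("pics/wrist2.png"); g=cv2.cvtColor(im,6); print(cam(c))
print("disc,ring,plate,stop vals",g[137,282],g[137,259],g[110,240],g[67,290],g[110,210])
m=np.zeros(g.shape,bool); t=(int(g[137,282])+int(g[110,240]))/2; m[105:168,250:315]=g[105:168,250:315]>t
s,ce,mm=max(blobs(im,m,20),key=lambda b:b[0][4]); w=plane(c,np.argwhere(mm)[:,::-1],13).astype(np.float32)
print("win",s,w.mean(0),cv2.minAreaRect(w))
C=[]
for (x0,y0,x1,y1) in((258,48,338,90),(230,182,303,207)):
    m=np.zeros(g.shape,bool); m[y0:y1,x0:x1]=g[y0:y1,x0:x1]<(int(g[67,290])+int(g[110,240]))/2
    s,ce,mm=max(blobs(im,cv2.morphologyEx(m.astype(np.uint8),cv2.MORPH_CLOSE,np.ones((7,7))),20),key=lambda b:b[0][4]); w=plane(c,np.argwhere(mm)[:,::-1],19).astype(np.float32)
    print("stop",s,cv2.minAreaRect(w)); C.append(np.array(cv2.minAreaRect(w)[0]))
d=C[0]-C[1]; print((C[0]+C[1])/2,np.linalg.norm(d),np.degrees(np.arctan2(-d[1],-d[0])))
# plate sides: intensity edge along left & right long edges by rows
for side in(0,1):
    P=[]
    for v in list(range(60,190,3)):
        f=g[v].astype(float); lo=plate=None
        xs=range(236-int((v-45)*0.2)+18,190,-1) if side==0 else range(348-int((v-72)*.29)-15,400)
        th=(int(g[110,240])+int(g[110,210]))/2
        for x in xs:
            if f[x]>th+0:
                P.append((x,v));break
    w=plane(c,P,13).astype(np.float32); vx,vy,x0,y0=cv2.fitLine(w,cv2.DIST_HUBER,0,.01,.01).ravel(); print("edge",len(P),np.degrees(np.arctan2(vy,vx)),x0,y0)
# slide: glass end + block corners at z
m=np.zeros(g.shape,bool); m[200:345,250:320]=im.max(2)[200:345,250:320]<60
for zz in (159,175): print("slide glass end y at z",zz,plane(c,[[257,209],[310,209]],zz),plane(c,[[257,217],[310,217]],zz))
cv2.imwrite("pics/sl2.png",cv2.resize(im[195:365,225:345],None,fx=3.4,fy=3.4,interpolation=2))
```

```text
[463.85324114 196.71232283 304.30288621]
disc,ring,plate,stop vals 127 62 99 54 149
win [ 261  117   42   42 1381] [465.3038  215.89551] ((465.0850524902344, 216.18360900878906), (37.8875732421875, 38.83975601196289), 89.8700180053711)
stop [ 264   54   69   32 1085] ((450.5693664550781, 157.10189819335938), (12.963934898376465, 60.16575622558594), 75.7104721069336)
stop [236 187  62  20 694] ((479.99652099609375, 274.47186279296875), (13.314112663269043, 60.35175323486328), 76.0420913696289)
[465.28294373 215.78688049] 121.00275209471219 75.92486468153446
edge 44 75.58844 519.6493 204.81581
edge 44 75.9703 408.89212 219.37047
slide glass end y at z 159 [[476.96733745 241.49460877]
 [450.12530934 241.54652502]] [[477.0896433  245.77091066]
 [450.01260826 245.82298568]]
slide glass end y at z 175 [[475.5232812  236.56341578]
 [451.63695797 236.60961527]] [[475.63211937 240.36883349]
 [451.53666695 240.41517427]]
```

View pics/sl2.png

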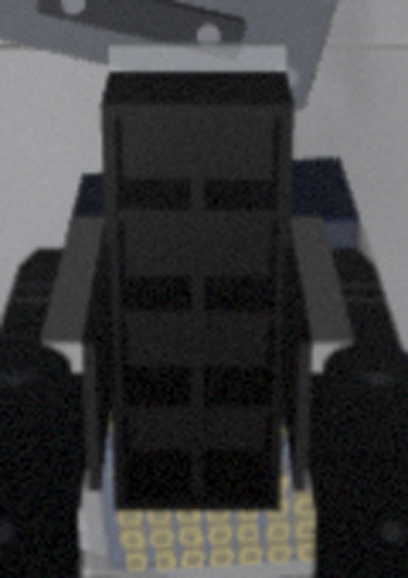

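Run:
```python
from h import *
import json
c={k:np.array(v) for k,v in json.load(open("c2.json")).items()}
im=cv2.imread("pics/wrist2.png")
for z in (173,175,178): print(z,plane(c,[[282.9,225.9],[282.9,344.4],[255.9,225.9],[310.2,225.9],[259,344],[307.5,344]],z).round(1).tolist())
print(plane(c,[[282.9,208.2],[282.9,216.2]],161))
cs=arm=None
from bench import arm, optics
cs=optics.get_calibration("scene"); s=cv2.imread("pics/scene0.png")
g=cv2.cvtColor(s,6)[145:170,190:220].astype(np.float32)
m=(g>g[12,13]-12); n,l,st,ce=cv2.connectedComponentsWithStats(m.astype(np.uint8)); k=l[12,13]; print(st[k],plane(cs,[ce[k]+[190,145]],13), proj(cs,[[465.3,215.9,13]]))
```

```text
173 [[463.9, 245.4], [464.0, 314.1], [476.5, 245.4], [451.1, 245.5], [477.0, 313.8], [450.6, 313.8]]
175 [[463.9, 244.7], [464.0, 312.3], [476.3, 244.7], [451.3, 244.7], [476.8, 312.0], [450.8, 312.1]]
178 [[463.9, 243.6], [464.0, 309.6], [476.0, 243.6], [451.6, 243.6], [476.5, 309.3], [451.1, 309.4]]
[[463.84913895 240.48680898]
 [463.85647751 244.69527498]]
[ 5  7 15  9 96] [[465.62875486 217.38675602]] [[202.14359738 156.33228238]]
```

tcp_steps --rows '[[0.3, 0, 0.2, 0, 0, 0.5], [0.623, -0.011, 0.5, 0, 0, 1], [0.623, -0.011, 0.85, 0, 0, 1.23], [0.623, -0.011, 1.15, 0, 0, 1.23], [0.623, -0.011, 1.18, 0, 0, 1.23], [0.623, -0.011, 1.18, 0, 0, 1.23], [0.623, -0.011, 1.18, 0, 0, 1.23], [0.623, -0.011, 1.18, 0, 0, 1.23]]'

```text
clock: 6.0
position: [465.7, 216.9, 61.5]
ee_rot: [-0.615, 0.788, 0.0, 0.002]
contact_force: [-0.4, -0.5, -1.0]
gripper_width: 24.4
grasp_force: 61.0
```

Run:
```python
from bench import arm, optics
from h import *
s=arm.read_state();im=optics.get_image("side");c=optics.get_calibration("side");w=optics.get_image("scene")
q=s["ee_rot"];print(s["position"],q,2*np.degrees(np.arctan2(q[1],q[0]))%180)
p=proj(c,[[465,216,45]])[0].astype(int); print(p,cam(c))
q=proj(optics.get_calibration("scene"),[[465,216,45]])[0].astype(int)
def crop(i,p,f,h):
    return cv2.resize(i[max(0,p[1]-h):p[1]+h,max(0,p[0]-h):p[0]+h],(390,390),interpolation=2)
cv2.imwrite("pics/hover.png",np.hstack([crop(im,p,4,50),crop(w,q,4,40)]))
```

```text
[465.66234694 216.91222684  61.51570163] [-6.15149066e-01  7.88408731e-01  4.95833075e-05  1.81576779e-03] 75.92565241118893
[262 180] [ 567.9084778  -985.93869098  505.80959149]
```

View pics/hover.png

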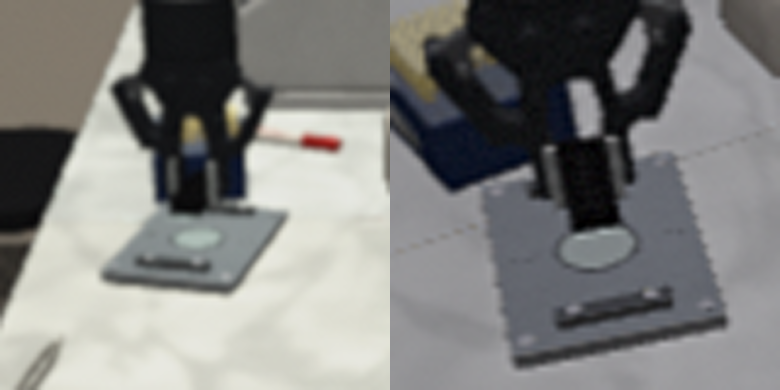

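The side view (left) and scene view (right) show the slide held above the plate, in line with it and over the window. I'll lower it and recheck.

tcp_steps --rows '[[0.023, 0.005, 0.06, 0, 0, 0], [0.023, 0.005, 0.12, 0, 0, 0], [0.023, 0.005, 0.18, 0, 0, 0], [0.023, 0.005, 0.22, 0, 0, 0], [0.023, 0.005, 0.22, 0, 0, 0], [0.023, 0.005, 0.22, 0, 0, 0], [0.023, 0.005, 0.22, 0, 0, 0]]'

```text
clock: 6.8
position: [463.8, 214.1, 37.9]
ee_rot: [-0.615, 0.788, -0.0, 0.0]
contact_force: [0.4, 1.4, -0.1]
gripper_width: 24.4
grasp_force: 61.0
```

Run:
```python
from bench import arm, optics
from h import *
import json
s=arm.read_state();c=optics.get_calibration("wrist");im=optics.get_image("wrist");print(s["position"])
json.dump({k:v.tolist() for k,v in c.items()},open("c3.json","w")); cv2.imwrite("w3full.png",im)
cv2.imwrite("pics/w3.png",cv2.resize(im[120:370,170:420],(600,600),interpolation=2))
```

```text
[463.80759199 214.10006794  37.89057512]
```

View pics/w3.png

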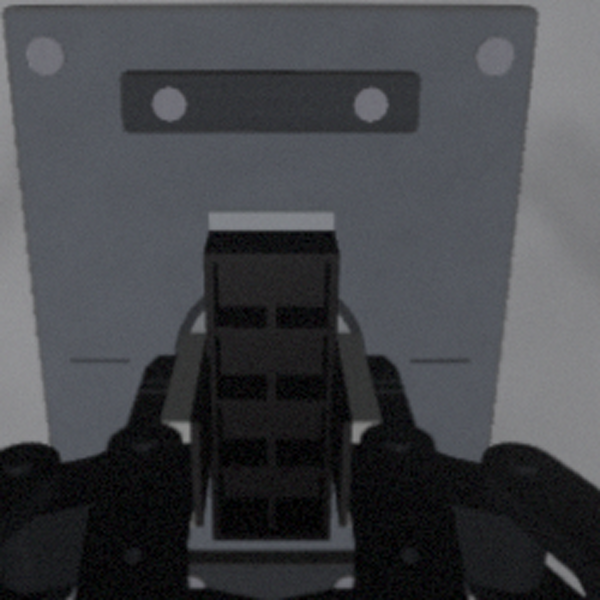

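The slide hangs level and parallel to the plate. Crop positions: glass end at row 212, cols 209–334; stop inner edge at row 132, cols 121–419; tick marks at row 359.

Run:
```python
from h import *
import json
c={k:np.array(v) for k,v in json.load(open("c3.json")).items()}
u=np.array([np.cos(np.radians(75.92)),np.sin(np.radians(75.92))]); v=np.array([u[1],-u[0]])
o=np.array([465.3,215.9])
def f(n,px,z):
    w=plane(c,np.array(px)/2.4+[170,120],z)-o; print(n,z,"x",(w@v).round(1),"y",(w@u).round(1))
print((np.array([463.8,214.1])-o)@np.c_[v,u])
f("ticks",[[70,359],[130,359],[411,359],[470,359]],13)
f("stop",[[121,132],[419,132],[121,71],[419,71]],19)
f("plate edge",[[5,8],[537,8]],13)
for z in(19,21): f("glass end",[[209,212],[334,212]],z)
f("block end",[[208,231],[335,231]],21)
f("top",[[205,251],[339,251],[213,540],[329,540]],35)
```

```text
[-1.01703788 -2.11083726]
ticks 13 x [ 47.   32.7 -33.6 -47.7] y [0.4 0.3 0.3 0.4]
stop 19 x [ 30.  -30.8  29.2 -30. ] y [-54.9 -54.9 -67.2 -67.1]
plate edge 13 x [ 53.4 -54.6] y [-79.4 -79.3]
glass end 19 x [ 12.5 -13.9] y [-37.8 -37.8]
glass end 21 x [ 12.3 -13.7] y [-38.4 -38.4]
block end 21 x [ 12.6 -14. ] y [-34.3 -34.2]
top 35 x [ 12.  -13.6  12.4 -13.5] y [-34.9 -34.9  33.8  33.8]
```

Scaled: 5 mm is 0.05, -0.6 mm is -0.006.

tcp_steps --rows '[[-0.006, -0.002, 0.02, 0, 0, 0], [-0.006, -0.002, 0.03, 0, 0, 0], [-0.006, -0.002, 0.04, 0, 0, 0], [-0.006, -0.002, 0.05, 0, 0, 0], [-0.006, -0.002, 0.05, 0, 0, 0], [-0.006, -0.002, 0.05, 0, 0, 0], [-0.006, -0.002, 0.05, 0, 0, 0]]'

```text
clock: 7.55
position: [464.0, 214.6, 32.9]
ee_rot: [-0.615, 0.789, 0.0, 0.0]
contact_force: [-0.4, -0.5, 0.2]
gripper_width: 24.7
grasp_force: 61.0
```

Scaled: 1 mm is 0.01, 0.8 mm is 0.008.

tcp_steps --rows '[[0, 0, 0.004, 0, 0, 0], [0, 0, 0.008, 0, 0, 0], [0, 0, 0.01, 0, 0, 0], [0, 0, 0.01, 0, 0, 0], [0, 0, 0.01, 0, 0, 0]]'

```text
clock: 8.05
position: [464.0, 214.5, 32.0]
ee_rot: [-0.615, 0.789, -0.0, 0.0]
contact_force: [-0.6, -0.4, 2.5]
gripper_width: 24.3
grasp_force: 61.3
```

Scaled: 0.3 mm is 0.003.

tcp_steps --rows '[[0, 0, 0.003, 0, 0, 0], [0, 0, 0.003, 0, 0, 0], [0, 0, 0.003, 0, 0, 0]]'

```text
clock: 8.35
position: [464.0, 214.6, 31.9]
ee_rot: [-0.615, 0.788, -0.0, 0.0]
contact_force: [-2.5, 0.4, 5.0]
gripper_width: 24.2
grasp_force: 61.7
```

tcp_steps --rows '[[0, 0, 0, 0, 0, 0], [0, 0, 0, 0, 0, 0], [0, 0, 0, 0, 0, 0], [0, 0, 0, 0, 0, 0], [0, 0, 0, 0, 0, 0]]' --aperture 50

```text
clock: 8.85
position: [464.0, 214.5, 31.4]
ee_rot: [-0.615, 0.789, -0.0, -0.0]
contact_force: [0.6, 0.2, 0.3]
gripper_width: 50.0
grasp_force: 0.0
```

Set down and released at about 5 N. Next I'll raise the arm and back it away toward +y so the wrist camera sees the result.

tcp_steps --rows '[[0, 0, -0.1, 0, 0, 0], [0, 0, -0.4, 0, 0, 0], [0, 0, -0.8, 0, 0, 0], [-0.2, 0, -1.2, 0, 0, 0], [-0.55, 0, -1.45, 0, 0, 0], [-0.7, 0, -1.45, 0, 0, 0], [-0.7, 0, -1.45, 0, 0, 0], [-0.7, 0, -1.45, 0, 0, 0], [-0.7, 0, -1.45, 0, 0, 0]]'

```text
clock: 9.75
position: [480.1, 281.1, 175.3]
ee_rot: [-0.615, 0.789, -0.0, -0.002]
contact_force: [0.2, -0.2, -0.1]
gripper_width: 49.8
grasp_force: 0.0
```

Run:
```python
from bench import arm, optics
from h import *
import json
s=arm.read_state();c=optics.get_calibration("wrist");im=optics.get_image("wrist");print(s["position"],cam(c))
json.dump({k:v.tolist() for k,v in c.items()},open("c4.json","w")); cv2.imwrite("w4.png",im)
cv2.imwrite("scene4.png",optics.get_image("scene"))
cv2.imwrite("pics/w4.png",cv2.resize(im[40:240,180:380],(600,600),interpolation=2))
```

```text
[480.13856613 281.06037786 175.26476295] [461.2730431  203.42263912 301.85344198]
```

View pics/w4.png

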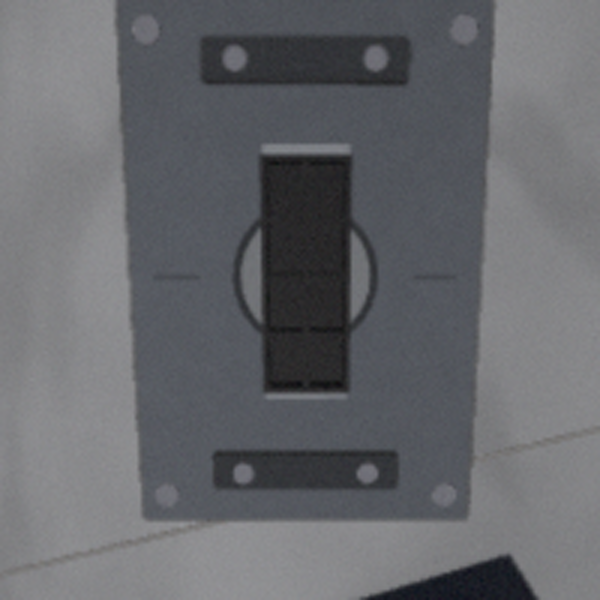

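The slide lies flat between the stops. Crop positions: glass ends at rows 145 and 398, stop inner edges at rows 84 and 451, ring at cols 234–377. A quick numeric check before handing in.

Run:
```python
from h import *
import json
from bench import arm, optics
c={k:np.array(v) for k,v in json.load(open("c4.json")).items()}
u=np.array([np.cos(np.radians(75.92)),np.sin(np.radians(75.92))]); v=np.array([u[1],-u[0]]); o=np.array([465.3,215.9])
def f(n,px,z):
    w=plane(c,np.array(px)/3+[180,40],z)-o; print(n,"x",(w@v).round(1),"y",(w@u).round(1))
f("glass",[[261,145],[351,145],[265,398],[349,398]],15)
f("stops",[[305,84],[305,451]],19)
f("ring",[[234,275],[377,275]],13); f("ticks",[[154,277],[456,277]],13)
a,b=cv2.imread("pics/scene0.png"),cv2.imread("scene4.png")
d=cv2.absdiff(a,b).max(2); print("bystander diff",d[205:230,335:360].max(),d[218:245,260:295].max())
```

```text
glass x [ 12.7 -14.1  12.6 -14.3] y [-37.8 -37.8  38.1  38.1]
stops x [-0.4 -0.2] y [-54.1  54.6]
ring x [ 21.8 -22.7] y [-0.1 -0.1]
ticks x [ 46.7 -47.3] y [0.3 0.5]
bystander diff 10 3
```

Centred to within about half a millimetre, level and aligned, with the bystanders unmoved.

```bash
python3 -c "
from bench import arm, optics
print(arm.job_done())"
```

```text
the job is handed in; nothing more can be done
None
```

The long slide lies flat on the stage plate between the two stops, in line with the plate and centred over the window to about 0.5 mm; it was set down gently (about 5 N), the short slide and dish did not move, and the job was handed in at about 10 s.

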